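Set two troughs to drain on a sloped board against its cleats

ROBOT

A 6-joint arm with a two-finger parallel gripper is mounted at the origin on a cart in front of the work surface, level with it; the furniture and walls round the work are solid. World frame = base frame: x ahead of the robot, y to its left, z up, the work surface at z = 0. Lengths are in mm, angles in rad, forces in N, time in s.
With the tool pointing down it reaches from about 400 to 825 mm from the base axis. Payload 7 kg.
Tool frame: the origin (TCP) lies at the very end of the fingers, on their centre line; the grasp point (between the pads) lies 19 mm behind it; z points along the fingers, y is the line along which they close (so a half turn about z gives the same grasp; the last joint's range is limited). The gripper opens to 88 mm and grips with 3 to 60 N. Pads are 19 mm wide; open, the fingers measure 130 mm over their backs; the gripper's body (78 mm by 193 mm) begins 47 mm behind the grasp point.
Start: joints at [1.455, 0.359, 0.012, 0, -1.224, -0.288], TCP at [265.224, 620.686, 226.561] pointing down, gripper open.
Joint ranges: [-3.07, 3.07], [-1.43, 2.12], [-1.02, 1.25], [-3.03, 1.67], [-3.05, -0], [-3.03, 3.03]. Speed limits (rad/s): [2.39, 2.39, 3.01, 3.14, 3.14, 3.14].

INTERFACE

Orientations are given as a 3x3 rotation matrix whose columns are the frame's x, y, z axes.
In Python, from station import r gives the robot as it stands.
- The arm moves only by the shell command python3 -m pendant 'ROWS' [FORCE]. ROWS is JSON, a list of rows, each an object of numbers: "grip": the opening, from 0 (shut) to 1 (fully open); "x", "y", "z": the shift along the tool's x, y, z in cm; "roll": the turn about the tool's z in degrees. A call has 1 to 20 rows; each row shifts and turns the commanded pose from where the row before left it, along the tool's axes as they then stand; what a row does not reach is not made up. A row lasts 1/12 s, in which the tool goes at most 41.7 mm and 7.16 degrees, less where a joint would pass 70% of its speed; a pose out of reach is approached as far as the arm can. A call is refused whole if a number of a shift passes 4.17 or a number of a turn 7.16, either way. A call with a gripper value outside its range is refused whole. The fingers move at their own pace and stop on an object; FORCE is the grip in N (left out, the last holds). Time passes only in rows, so rows that do not move let the fingers close. It gives the time, the measured TCP pose, the force, the opening and the grip force at its end, in the units of the state.
- r.get_state(): the state, without advancing time (a new reading comes with each control period).
- r.snapshot(name): name is "scene" or "top"; returns the picture (480x640x3 uint8, red, green, blue); there is no depth.
- r.camera_params(name): a dict with "fovy" (degrees; the focal length in pixels is half the picture's height over the tangent of half this angle, whatever the lens; pixels are square), "cx", "cy" (the principal point, pixels), "extrinsics" (4x4, takes a point from world to camera coordinates). Camera axes: x right, y up, looking along -z (the intrinsics and any distortion apply to the point x, -y, -z); pixel columns grow to the right and rows downward; lengths in mm; the calibration is good to about 2 mm. A picture is of the moment at which its call begins. camera_params takes no time and is no camera call.
- r.close_job(): hands the job in; it is judged then, once.
The state is a dict: "t": time; "q": joint angles; "qvel": joint speeds; "effort": joint torques, N m; "ee_pos": TCP position; "tcp_rot": TCP orientation; "contact_force": force on the tool from outside, world axes, zero at the start; "ft_torque": the same for the moment, N m; "finger_gap": finger opening in mm; "grip_force": force on a finger pad.
Only numpy, scipy, OpenCV 4.12 (cv2) and the standard library are available. Lean on these libraries where they do the work, as an engineer would, in place of code of your own. Each camera call takes 0.05 s, during which the arm holds its last target. There are 200 camera calls.

TASK

Put the two steel troughs on the sloped draining board, mouth up and notched end downhill, the longer one on the left half (seen from the robot) and the shorter one on the right half, each lying flat on the board with its notched end square against the cleat of that half. The board is slick and the cleats are clamped at a different place each time, so bring each trough down against its cleat before you let go: neither may drop or slide down by itself. Leave the other things on the worktop where they are.

Things in the scene. Friction and masses are not known exactly. Their poses are not given: they have to be found in the camera images.
- board: sloped draining board: flat grey plate 210 mm long up the slope, 220 mm wide, 8 mm thick, on a fixed frame. Slope 31.5 degrees, slick (friction about 0.14): nothing stays on it unless a cleat holds it. Origin: middle of its lower edge on the upper face, 28 mm above the worktop; x runs up the slope (0 to 210 mm), y across it to the left, z square out of the face. No side rails
- left_half (a point): fixed point on the board's face, board x = 140, y = 55 mm: middle of the left half (a thin line at y = 0 parts the halves). Downhill of it is this half's cleat: a dark bar across the half, 12 mm high, firmly clamped, its uphill face at board x = 20 to 80 mm, a new place each time for each half, not reported: see or feel it. A clamp nut stands 5 mm higher at its outer end
- right_half (a point): fixed point on the board's face, board x = 140, y = -55 mm: middle of the right half (a thin line at y = 0 parts the halves). Downhill of it is this half's cleat: a dark bar across the half, 12 mm high, firmly clamped, its uphill face at board x = 20 to 80 mm, a new place each time for each half, not reported: see or feel it. A clamp nut stands 5 mm higher at its outer end
- trough_long: the longer steel trough: open-topped, 115 mm long, 58 mm wide, 30 mm high, walls 4 mm. Origin: centre of its underside. x runs along its length towards the notched end (18 mm wide notch down to the floor in the middle of that end wall; the other end wall is whole), y across, z up out of its mouth. 0.09 to 0.2 kg. Starts flat on the worktop, mouth up
- trough_long_foot (a point): middle of the bottom edge of the longer trough's notched end, at the underside (57.5 mm along its x from its origin)
- trough_short: the shorter steel trough: open-topped, 85 mm long, 58 mm wide, 30 mm high, walls 4 mm. Origin: centre of its underside. x runs along its length towards the notched end (18 mm wide notch down to the floor in the middle of that end wall; the other end wall is whole), y across, z up out of its mouth. 0.09 to 0.2 kg. Starts flat on the worktop, mouth up
- trough_short_foot (a point): middle of the bottom edge of the shorter trough's notched end, at the underside (42.5 mm along its x from its origin)
- tape: roll of tape lying flat, about 60 mm across, 18 mm high; origin at the centre of its underside; a bystander, to be left where it is
- bench_timer: bench timer with three keys, 68 x 62 x 19 mm, lying flat; origin at the centre of its underside; a bystander, to be left where it is
- cup: specimen cup with screw lid, 60 mm across, 72 mm high, upright; origin at the centre of its underside; a bystander, to be left where it is
- pen: marker pen, 136 mm long, 12 mm thick, lying flat; origin at the centre of its underside; a bystander, to be left where it is

How it is judged:
By the outcome, as a careful person would: the job done as asked, in the order asked, and still so for the second after the job is handed in, with the robot touching nothing.
It also fails if it takes over 72 s, if anything falls off the work surface, if the arm or the gripper's body presses on something with over 40 N, if the wrist force passes 120 N, or if a joint passes its speed limit or range.

## Working session

There is one attempt and no reset: what is moved stays moved. The work goes in short steps, Python scripts to look and compute and a shell command to move; the robot and the scene stay as the last step left them, time stands still between calls to the robot, and variables do not carry over. Pictures are saved under pics/ and viewed, at most 13 in all, crops included, and the job is handed in when it is done.

```bash
ls; mkdir -p pics
python3 - <<'E'
from station import r
import cv2
for n in("scene","top"):
    cv2.imwrite(f"pics/{n}0.png",r.snapshot(n)[:,:,::-1]); print(r.camera_params(n))
s=r.get_state();print(s)
E
```

```text
pics
{'fovy': 52.4843587466174, 'cx': 325.8793995463872, 'cy': 236.25056654646713, 'extrinsics': array([[-9.09770454e-01, -4.14533676e-01,  2.18986627e-02,
         5.35424447e+02],
       [ 2.12316356e-01, -4.19339216e-01,  8.82653039e-01,
        -8.70691896e+01],
       [-3.56706441e-01,  8.07661100e-01,  4.69514709e-01,
        -9.22536048e+02],
       [ 0.00000000e+00,  0.00000000e+00,  0.00000000e+00,
         1.00000000e+00]])}
{'fovy': 56.586945558446196, 'cx': 318.41067323719784, 'cy': 239.2354814990174, 'extrinsics': array([[-2.46318264e-02, -9.99507188e-01, -1.94590629e-02,
         2.56446645e+02],
       [ 9.88104702e-01, -2.72972210e-02,  1.51340542e-01,
        -5.01013929e+02],
       [-1.51797137e-01, -1.54997976e-02,  9.88290132e-01,
        -9.73513574e+02],
       [ 0.00000000e+00,  0.00000000e+00,  0.00000000e+00,
         1.00000000e+00]])}
{'t': 0.1, 'q': array([ 1.45509971e+00,  3.59269585e-01,  1.11163269e-02, -3.24880351e-04,
       -1.22409047e+00, -2.88112620e-01]), 'qvel': array([ 0.00124837, -0.00266398,  0.00071162,  0.00024967, -0.00114364,
        0.00046234]), 'effort': array([-2.46845695e-03, -5.84163237e+01,  2.93749398e+01,  7.01562837e+00,
        1.01862982e-02, -4.32853369e-05]), 'ee_pos': array([265.06116294, 620.28298802, 225.72810475]), 'tcp_rot': array([[ 9.19527488e-01, -3.93025416e-01, -4.70590294e-04],
       [-3.93025680e-01, -9.19526426e-01, -1.40243441e-03],
       [ 1.18472158e-04,  1.47453106e-03, -9.99998906e-01]]), 'contact_force': array([ 0.26833053, -0.36674315,  0.34114999]), 'ft_torque': array([-0.00693249,  0.00998816, -0.01783805]), 'grip_force': 0.0, 'finger_gap': 87.40893806952327}
```

View pics/scene0.png

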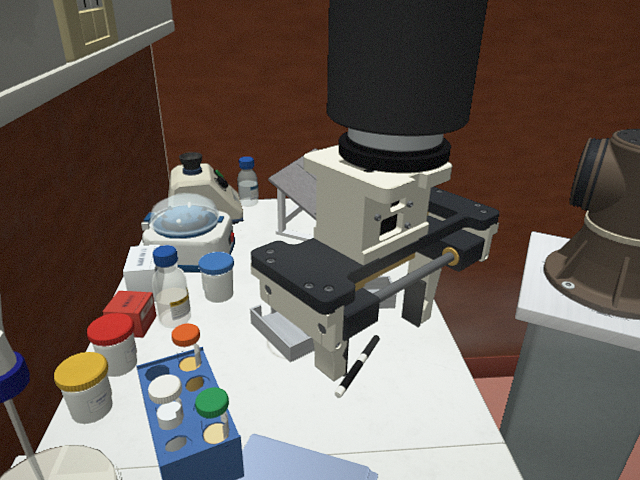

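View pics/top0.png

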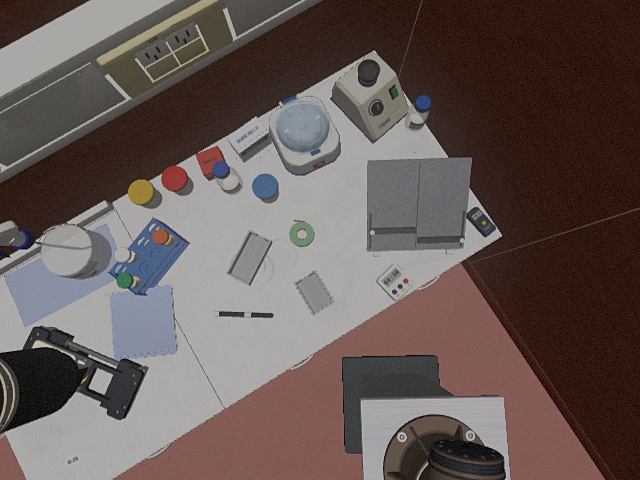

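Scene: the gripper hides the work. Top: the long trough is at about (250,257), the short one at (314,292), and the board spans (367–470, 157–252) with its low edge at the bottom. Next is an enlarged crop.

Run:
```python
import cv2,numpy as np
im=cv2.imread("pics/top0.png")
a=cv2.resize(im[222:322,220:340],None,fx=5,fy=5,interpolation=cv2.INTER_CUBIC)
b=cv2.resize(im[150:260,355:480],None,fx=5,fy=5,interpolation=cv2.INTER_CUBIC)
cv2.imwrite("pics/a.png",a);cv2.imwrite("pics/b.png",b)
```

```text
(no output)
```

View pics/a.png

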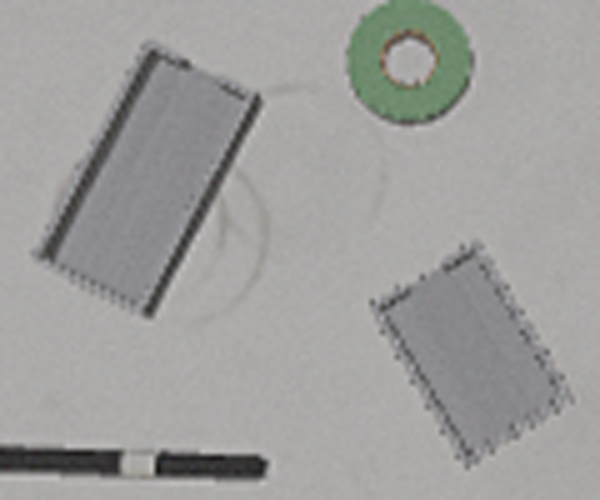

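View pics/b.png

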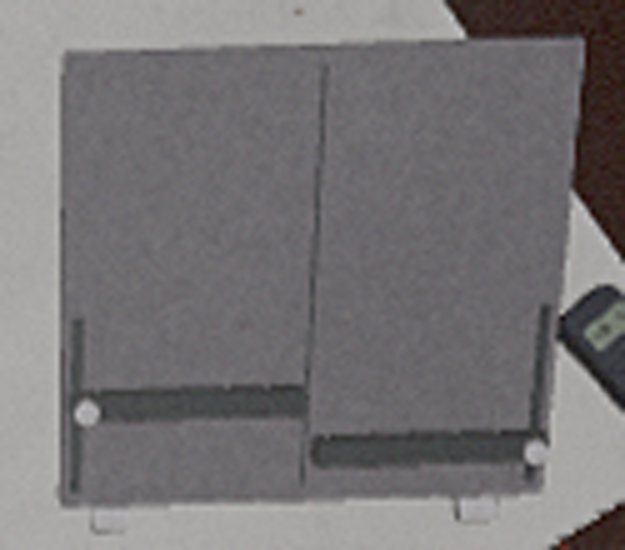

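Crop a: long trough corners are (152,42),(260,97),(150,315),(38,255), short trough (373,305),(477,243),(572,402),(470,465). Both notches face the top end. Crop b: board corners (65,52),(583,39),(541,490),(60,503). Left cleat top spans y=388–420 and right cleat 435–467, with the nuts at the outer ends.

```bash
cat > h.py <<'E'
import numpy as np
from station import r
from scipy.optimize import least_squares
def proj(n,P):
    c=r.camera_params(n);f=240/np.tan(np.radians(c["fovy"]/2))
    P=np.atleast_2d(P);Q=P@c["extrinsics"][:3,:3].T+c["extrinsics"][:3,3]
    return np.c_[c["cx"]+f*Q[:,0]/-Q[:,2],c["cy"]-f*Q[:,1]/-Q[:,2]]
def Rz(a):return np.array([[np.cos(a),-np.sin(a),0],[np.sin(a),np.cos(a),0],[0,0,1]])
T=np.radians(31.5)
def fit(n,pts,px,p0,tilt=0,z=0):
    Ry=np.array([[np.cos(tilt),0,-np.sin(tilt)],[0,1,0],[np.sin(tilt),0,np.cos(tilt)]])
    g=lambda p:(pts@(Rz(p[2])@Ry).T)+[p[0],p[1],z]
    s=least_squares(lambda p:(proj(n,g(p))-px).ravel(),p0)
    return s.x,np.sqrt(np.mean(s.fun**2)),Rz(s.x[2])@Ry
def ray(n,u,pl_n,pl_p):
    c=r.camera_params(n);f=240/np.tan(np.radians(c["fovy"]/2));R=c["extrinsics"][:3,:3];o=-R.T@c["extrinsics"][:3,3]
    d=R.T@np.array([(u[0]-c["cx"])/f,-(u[1]-c["cy"])/f,-1]);return o+d*((pl_p-o)@pl_n)/(d@pl_n)
E
python3 - <<'E'
from h import *
A=np.array([220,222]);B=np.array([355,150])
def tr(L,px,p0):
    h=L/2; pts=np.array([[h,29,30],[h,-29,30],[-h,-29,30],[-h,29,30.]]);return fit("top",pts,A+(np.array(px)+.5)/5-.5,p0)
print(tr(115,[(152,42),(260,97),(150,315),(38,255)],[500,200,-.4])[:2])
print(tr(85,[(373,305),(477,243),(572,402),(470,465)],[450,100,.4])[:2])
b=np.array([[210,110,0],[210,-110,0],[0,-110,0],[0,110,0.]])
p,e,R=fit("top",b,B+(np.array([(65,52),(583,39),(541,490),(60,503)])+.5)/5-.5,[500,-150,0],T,28)
print(p,e,R); o=np.array([p[0],p[1],28])
for u in [(190,388),(190,420),(110,392),(295,386),(88,412),(430,433),(430,466),(330,437),(520,430),(535,453),(325,66),(303,480)]:
    h=0 if u[0] in(325,303) else 12
    print(u,np.round((ray("top",B+(np.array(u)+.5)/5-.5,R[:,2],o+h*R[:,2])-o)@R,1))
c=r.camera_params("top")["extrinsics"];print(-c[:3,:3].T@c[:3,3])
E
```

```text
(array([472.66782336, 401.99076567,  -0.4883806 ]), np.float64(0.6983464870671009))
(array([388.40190075, 256.01563792,   0.51997196]), np.float64(0.6249392900719298))
[4.79996499e+02 2.46693100e+01 1.36946949e-03] 0.5188873798255397 [[ 8.52639365e-01 -1.36946907e-03 -5.22498075e-01]
 [ 1.16766433e-03  9.99999062e-01 -7.15545621e-04]
 [ 5.22498565e-01  0.00000000e+00  8.52640164e-01]]
(190, 388) [60.7 53.5 12. ]
(190, 420) [45.4 53.  12. ]
(110, 392) [59.9 88.8 12. ]
(295, 386) [60.2  7.2 12. ]
(88, 412) [50.7 98.4 12. ]
(430, 433) [ 35.8 -54.   12. ]
(430, 466) [ 19.8 -55.2  12. ]
(330, 437) [35.3 -9.6 12. ]
(520, 430) [ 36.  -93.9  12. ]
(535, 453) [  24.7 -101.6   12. ]
(325, 66) [200.3  -0.8   0. ]
(303, 480) [ 9.4 -1.3 -0. ]
[ 353.5943945   227.55471339 1042.92778964]
```

```bash
cat >> h.py <<'E'
def to(x,y,z,yaw):
    s=r.get_state();R=s["tcp_rot"];cy=np.degrees(np.arctan2(R[1,0],R[0,0]))
    roll=-((yaw-cy+180)%360-180)
    d=np.array([x,y,z])-s["ee_pos"]
    R2=R@Rz(np.radians(roll))
    print("t",s["t"],"roll",round(roll,1),"then cm",np.round(R2.T@d/10,2),"| shift before roll",np.round(R.T@d/10,2),"pos",s["ee_pos"].round(1),"yaw",cy.round(1),"F",s["contact_force"].round(2),"gap",round(s["finger_gap"],1),round(s["grip_force"],1))
E
python3 -c "
from h import *
to(472.7,402,110,-28)"
```

```text
t 0.1 roll 4.9 then cm [28.58  9.51 11.59] | shift before roll [27.67 11.89 11.59] pos [265.1 620.3 225.7] yaw -23.1 F [ 0.27 -0.37  0.34] gap 87.4 0.0
```

```bash
python3 -m pendant '[{"roll":4.9},{"x":3.57,"y":1.19,"z":0},{"x":3.57,"y":1.19,"z":0},{"x":3.57,"y":1.19,"z":1.5},{"x":3.57,"y":1.19,"z":1.5},{"x":3.57,"y":1.19,"z":1.5},{"x":3.57,"y":1.19,"z":1.5},{"x":3.57,"y":1.19,"z":1.5},{"x":3.57,"y":1.19,"z":1.5},{"z":1.3},{"z":1.3},{},{}]' 15
python3 - <<'E'
from h import *
import cv2
to(472.7,402,10,-28)
a=cv2.resize(r.snapshot("scene")[120:420,160:560,::-1],None,fx=2,fy=2);cv2.imwrite("pics/c.png",a)
E
```

```text
t 0.1 roll 4.9 then cm [28.58  9.49 21.59] | shift before roll [27.67 11.88 21.59] pos [265.1 620.3 225.7] yaw -23.1 F [ 0.27 -0.37  0.34] gap 87.4 0.0invalid input at $[0]: expected keys grip, x, y, z, roll
```

View pics/c.png

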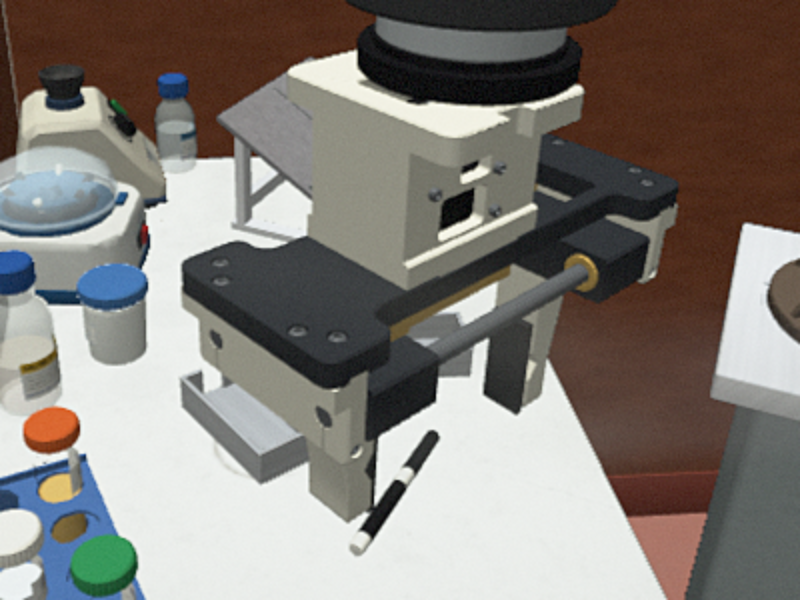

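The crop shows the arm hasn't moved because the call was refused. It also confirms the long trough's notch is at its far end, at crop (190,380). Every row needs all five keys.

```bash
python3 -m pendant '[{"grip":1,"x":0,"y":0,"z":0,"roll":4.9},{"grip":1,"x":3.57,"y":1.19,"z":0,"roll":0},{"grip":1,"x":3.57,"y":1.19,"z":0,"roll":0},{"grip":1,"x":3.57,"y":1.19,"z":1.5,"roll":0},{"grip":1,"x":3.57,"y":1.19,"z":1.5,"roll":0},{"grip":1,"x":3.57,"y":1.19,"z":1.5,"roll":0},{"grip":1,"x":3.57,"y":1.19,"z":1.5,"roll":0},{"grip":1,"x":3.57,"y":1.19,"z":1.5,"roll":0},{"grip":1,"x":3.57,"y":1.19,"z":1.5,"roll":0},{"grip":1,"x":0,"y":0,"z":2.6,"roll":0},{"grip":1,"x":0,"y":0,"z":0,"roll":0},{"grip":1,"x":0,"y":0,"z":0,"roll":0}]' 15
python3 - <<'E'
from h import *
import cv2
to(472.7,402,10,-28)
cv2.imwrite("pics/d.png",cv2.resize(r.snapshot("scene")[120:420,160:560,::-1],None,fx=2,fy=2))
E
```

```text
t: 1.15
ee_pos: [472.2, 401.3, 109.5]
tcp_rot: [[0.882, -0.471, -0.002], [-0.471, -0.882, -0.003], [-0.0, 0.003, -1.0]]
contact_force: [-0.2, 0.3, 0.3]
finger_gap: 87.8
grip_force: 0.0
t 1.15 roll -0.1 then cm [ 0.01 -0.12  9.95] | shift before roll [ 0.01 -0.12  9.95] pos [472.2 401.3 109.5] yaw -28.1 F [-0.19  0.32  0.26] gap 87.8 0.0
```

View pics/d.png

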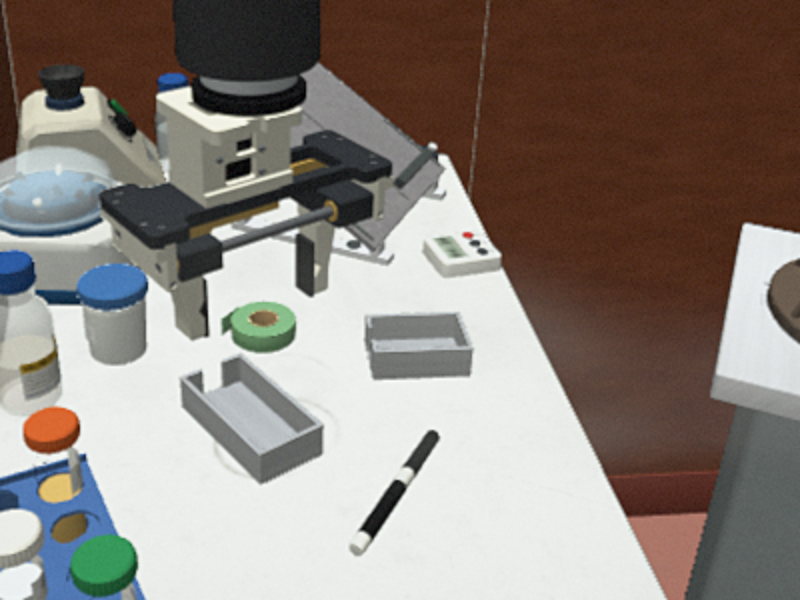

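The crop shows the gripper (fingers at about (190,330),(310,290)), long trough centre floor near (250,415), tape at (263,325) and short trough at (418,350). I need to check whether the two cameras agree.

Run:
```python
from h import *
q=lambda P:((proj("scene",P)-[160,120])*2).round(0).tolist()
print("tcp",q(r.get_state()["ee_pos"]),"below",q([472,401,0]))
def rect(x,y,a,L):
    h=L/2;return np.array([[h,29,30],[h,-29,30],[-h,-29,30],[-h,29,30.]])@Rz(a).T+[x,y,0]
print(q(rect(472.7,402,-.488,115)));print(q(rect(388.4,256,.52,85)))
for P in ([480,134.7,28],[480,-85.3,28],[659,134.7,137.7],[659,-85.3,137.7]):print(q(P))
s=r.get_state();R=s["tcp_rot"];print("tips",q(np.array([s["ee_pos"]+R[:,1]*k for k in(44,-44)])))
print("tape top cam",ray("top",(302,233),np.array([0,0,1.]),np.array([0,0,18.])),"scene",ray("scene",(160+263/2,120+318/2),np.array([0,0,1.]),np.array([0,0,18.])))
```

```text
tcp [[251.0, 311.0]] below [[255.0, 429.0]]
[[183.0, 376.0], [244.0, 352.0], [328.0, 424.0], [264.0, 454.0]]
[[376.0, 353.0], [367.0, 315.0], [462.0, 312.0], [476.0, 349.0]]
[[375.0, 249.0]]
[[446.0, 169.0]]
[[216.0, 116.0]]
[[310.0, 56.0]]
tips [[300.0, 293.0], [199.0, 331.0]]
tape top cam [526.7871508  281.54126007  18.        ] scene [528.74669435 281.29497486  18.        ]
```

The cameras agree to within about 2–3 mm, and the gripper is directly above the trough. Descend and grip.

```bash
python3 -m pendant '[{"grip":1,"x":0,"y":-0.1,"z":3.3,"roll":0},{"grip":1,"x":0,"y":0,"z":3.3,"roll":0},{"grip":1,"x":0,"y":0,"z":2.3,"roll":0},{"grip":1,"x":0,"y":0,"z":1.0,"roll":0},{"grip":1,"x":0,"y":0,"z":0,"roll":0},{"grip":0.3,"x":0,"y":0,"z":0,"roll":0},{"grip":0.3,"x":0,"y":0,"z":0,"roll":0},{"grip":0.3,"x":0,"y":0,"z":0,"roll":0},{"grip":0.3,"x":0,"y":0,"z":0,"roll":0},{"grip":0.3,"x":0,"y":0,"z":0,"roll":0},{"grip":0.3,"x":0,"y":0,"z":0,"roll":0},{"grip":0.3,"x":0,"y":0,"z":0,"roll":0},{"grip":0.3,"x":0,"y":0,"z":0,"roll":0},{"grip":0.3,"x":0,"y":0,"z":0,"roll":0},{"grip":0.3,"x":0,"y":0,"z":0,"roll":0}]' 15
```

```text
t: 2.45
ee_pos: [473.7, 404.2, 12.8]
tcp_rot: [[0.883, -0.47, 0.001], [-0.47, -0.883, 0.002], [0.0, -0.002, -1.0]]
contact_force: [-1.4, 0.6, 6.3]
finger_gap: 57.6
grip_force: 15.0
```

```bash
python3 -m pendant '[{"grip":0.3,"x":0,"y":0,"z":-2,"roll":0},{"grip":0.3,"x":0,"y":0,"z":-4,"roll":0},{"grip":0.3,"x":0,"y":0,"z":-4,"roll":0},{"grip":0.3,"x":0,"y":0,"z":-4,"roll":0},{"grip":0.3,"x":0,"y":0,"z":-2,"roll":0},{"grip":0.3,"x":0,"y":0,"z":0,"roll":7},{"grip":0.3,"x":0,"y":0,"z":0,"roll":7},{"grip":0.3,"x":0,"y":0,"z":0,"roll":7},{"grip":0.3,"x":0,"y":0,"z":0,"roll":7},{"grip":0.3,"x":0,"y":0,"z":0,"roll":7},{"grip":0.3,"x":0,"y":0,"z":0,"roll":7},{"grip":0.3,"x":0,"y":0,"z":0,"roll":7},{"grip":0.3,"x":0,"y":0,"z":0,"roll":7},{"grip":0.3,"x":0,"y":0,"z":0,"roll":7},{"grip":0.3,"x":0,"y":0,"z":0,"roll":7},{"grip":0.3,"x":0,"y":0,"z":0,"roll":7},{"grip":0.3,"x":0,"y":0,"z":0,"roll":0}]'
python3 -c "
from h import *
to(598,80,175,180)"
```

```text
t: 3.87
ee_pos: [472.7, 402.8, 171.2]
tcp_rot: [[-0.265, -0.964, -0.001], [-0.964, 0.265, -0.001], [0.001, 0.001, -1.0]]
contact_force: [-0.2, -0.5, -0.9]
finger_gap: 57.6
grip_force: 15.0
t 3.8667 roll 74.6 then cm [-12.53 -32.28  -0.37] | shift before roll [ 27.8  -20.64  -0.37] pos [472.7 402.8 171.2] yaw -105.4 F [-0.22 -0.45 -0.94] gap 57.6 15.0
```

```bash
python3 -m pendant '[{"grip":0.3,"x":0,"y":0,"z":0,"roll":7},{"grip":0.3,"x":0,"y":0,"z":0,"roll":7},{"grip":0.3,"x":0,"y":0,"z":0,"roll":7},{"grip":0.3,"x":0,"y":0,"z":0,"roll":7},{"grip":0.3,"x":0,"y":0,"z":0,"roll":7},{"grip":0.3,"x":0,"y":0,"z":0,"roll":7},{"grip":0.3,"x":0,"y":0,"z":0,"roll":7},{"grip":0.3,"x":0,"y":0,"z":0,"roll":7},{"grip":0.3,"x":0,"y":0,"z":0,"roll":7},{"grip":0.3,"x":0,"y":0,"z":0,"roll":7},{"grip":0.3,"x":0,"y":0,"z":0,"roll":4.6},{"grip":0.3,"x":-1.24,"y":-3.59,"z":0,"roll":0},{"grip":0.3,"x":-1.24,"y":-3.59,"z":0,"roll":0},{"grip":0.3,"x":-1.24,"y":-3.59,"z":0,"roll":0},{"grip":0.3,"x":-1.24,"y":-3.59,"z":0,"roll":0},{"grip":0.3,"x":-1.24,"y":-3.59,"z":0,"roll":0},{"grip":0.3,"x":-1.24,"y":-3.59,"z":0,"roll":0},{"grip":0.3,"x":-1.24,"y":-3.59,"z":0,"roll":0},{"grip":0.3,"x":-1.24,"y":-3.59,"z":0,"roll":0},{"grip":0.3,"x":-1.24,"y":-3.59,"z":0,"roll":0}]'
python3 -c "
from h import *
to(584,80,145,180)"
```

```text
t: 5.53
ee_pos: [586.7, 79.0, 171.6]
tcp_rot: [[-1.0, -0.011, -0.0], [-0.011, 1.0, 0.0], [0.0, 0.0, -1.0]]
contact_force: [0.5, -0.5, -0.6]
finger_gap: 58.0
grip_force: 15.0
t 5.5333 roll 0.6 then cm [0.27 0.1  2.66] | shift before roll [0.27 0.11 2.66] pos [586.7  79.  171.6] yaw -179.4 F [ 0.51 -0.49 -0.57] gap 58.0 15.0
```

```bash
python3 -m pendant '[{"grip":0.3,"x":0.2,"y":0.1,"z":1.3,"roll":0.6},{"grip":0.3,"x":0,"y":0,"z":1.3,"roll":0},{"grip":0.3,"x":0,"y":0,"z":0.4,"roll":0},{"grip":0.3,"x":0,"y":0,"z":0.4,"roll":0},{"grip":0.3,"x":0,"y":0,"z":0.4,"roll":0},{"grip":0.3,"x":0,"y":0,"z":0.4,"roll":0},{"grip":0.3,"x":0,"y":0,"z":0.4,"roll":0},{"grip":0.3,"x":0,"y":0,"z":0,"roll":0},{"grip":0.3,"x":0,"y":0,"z":0,"roll":0}]' 8
python3 - <<'E'
from h import *
import cv2
to(584,80,108,180)
cv2.imwrite("pics/e.png",cv2.resize(r.snapshot("scene")[100:300,200:420,::-1],None,fx=3,fy=3))
E
```

```text
t: 6.28
ee_pos: [585.0, 82.3, 125.6]
tcp_rot: [[-1.0, 0.003, 0.001], [0.003, 1.0, 0.0], [-0.001, 0.0, -1.0]]
contact_force: [0.2, 0.5, -1.9]
finger_gap: 57.8
grip_force: 8.0
t 6.2833 roll -0.2 then cm [ 0.1  -0.23  1.76] | shift before roll [ 0.1  -0.24  1.76] pos [585.   82.3 125.6] yaw 179.8 F [ 0.24  0.55 -1.88] gap 57.8 8.0
```

View pics/e.png

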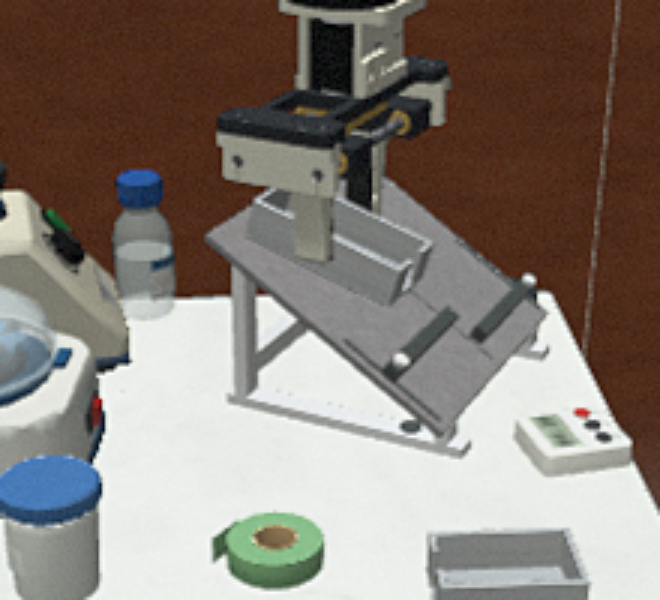

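The trough pivots as planned: uphill edge on the board near (255,240), notched end near (400,290), cleats below at (425,340) and (505,305). Continue lowering.

```bash
python3 -m pendant '[{"grip":0.3,"x":0,"y":-0.1,"z":0.4,"roll":0},{"grip":0.3,"x":0,"y":-0.1,"z":0.4,"roll":0},{"grip":0.3,"x":0,"y":0,"z":0.3,"roll":0},{"grip":0.3,"x":0,"y":0,"z":0.2,"roll":0},{"grip":0.3,"x":0,"y":0,"z":0.2,"roll":0},{"grip":0.3,"x":0,"y":0,"z":0,"roll":0},{"grip":0.3,"x":0,"y":0,"z":0,"roll":0}]'
```

```text
t: 6.92
ee_pos: [584.6, 79.8, 110.3]
tcp_rot: [[-1.0, 0.004, -0.0], [0.004, 1.0, -0.0], [0.0, -0.0, -1.0]]
contact_force: [0.2, 0.4, -1.1]
finger_gap: 58.1
grip_force: 8.0
```

```bash
python3 -m pendant '[{"grip":0.3,"x":0,"y":0,"z":0.2,"roll":0},{"grip":0.3,"x":0,"y":0,"z":0.2,"roll":0},{"grip":0.3,"x":0,"y":0,"z":0,"roll":0},{"grip":0.3,"x":0,"y":0,"z":0,"roll":0}]'; python3 -m pendant '[{"grip":0.3,"x":0,"y":0,"z":0.15,"roll":0},{"grip":0.3,"x":0,"y":0,"z":0.15,"roll":0},{"grip":0.3,"x":0,"y":0,"z":0,"roll":0},{"grip":0.3,"x":0,"y":0,"z":0,"roll":0}]'
```

```text
t: 7.25
ee_pos: [585.0, 80.0, 107.2]
tcp_rot: [[-1.0, 0.004, 0.001], [0.004, 1.0, 0.0], [-0.001, 0.0, -1.0]]
contact_force: [-1.8, -0.6, 4.3]
finger_gap: 57.6
grip_force: 8.0
t: 7.58
ee_pos: [585.3, 80.0, 104.8]
tcp_rot: [[-1.0, 0.004, 0.002], [0.004, 1.0, 0.0], [-0.002, 0.0, -1.0]]
contact_force: [-3.3, -0.3, 9.1]
finger_gap: 58.1
grip_force: 8.0
```

```bash
python3 -m pendant '[{"grip":0.3,"x":0,"y":0,"z":-0.15,"roll":0},{"grip":0.3,"x":0.34,"y":0,"z":0.21,"roll":0},{"grip":0.3,"x":0.34,"y":0,"z":0.21,"roll":0},{"grip":0.3,"x":0.34,"y":0,"z":0.21,"roll":0},{"grip":0.3,"x":0,"y":0,"z":0,"roll":0},{"grip":0.3,"x":0,"y":0,"z":0,"roll":0}]';  python3 -m pendant '[{"grip":0.3,"x":0.17,"y":0,"z":0.1,"roll":0},{"grip":0.3,"x":0,"y":0,"z":0,"roll":0},{"grip":0.3,"x":0,"y":0,"z":0,"roll":0}]'
```

```text
t: 8.08
ee_pos: [574.0, 79.9, 98.4]
tcp_rot: [[-1.0, 0.004, -0.001], [0.004, 1.0, -0.0], [0.001, -0.0, -1.0]]
contact_force: [0.1, 0.0, -0.6]
finger_gap: 58.2
grip_force: 8.0
t: 8.33
ee_pos: [572.8, 80.0, 97.7]
tcp_rot: [[-1.0, 0.004, -0.0], [0.004, 1.0, -0.0], [0.0, -0.0, -1.0]]
contact_force: [0.0, 0.5, -0.6]
finger_gap: 57.9
grip_force: 8.0
```

```bash
python3 -m pendant '[{"grip":0.3,"x":0.17,"y":0,"z":0.1,"roll":0},{"grip":0.3,"x":0,"y":0,"z":0,"roll":0},{"grip":0.3,"x":0,"y":0,"z":0,"roll":0}]';  python3 -m pendant '[{"grip":0.3,"x":0.17,"y":0,"z":0.1,"roll":0},{"grip":0.3,"x":0,"y":0,"z":0,"roll":0},{"grip":0.3,"x":0,"y":0,"z":0,"roll":0}]'
```

```text
t: 8.58
ee_pos: [571.3, 80.1, 96.9]
tcp_rot: [[-1.0, 0.004, 0.001], [0.004, 1.0, 0.0], [-0.001, 0.0, -1.0]]
contact_force: [0.6, 0.3, -2.2]
finger_gap: 58.1
grip_force: 8.0
t: 8.83
ee_pos: [571.0, 80.3, 96.8]
tcp_rot: [[-1.0, 0.003, 0.003], [0.003, 1.0, 0.001], [-0.003, 0.001, -1.0]]
contact_force: [5.4, -0.4, 3.3]
finger_gap: 57.9
grip_force: 8.0
```

```bash
python3 -m pendant '[{"grip":0.3,"x":0,"y":0,"z":0.15,"roll":0},{"grip":0.3,"x":0,"y":0,"z":0.15,"roll":0},{"grip":0.3,"x":0,"y":0,"z":0,"roll":0},{"grip":0.3,"x":0,"y":0,"z":0,"roll":0}]'
python3 - <<'E'
from h import *
import cv2
to(584,80,108,180)
a=cv2.resize(r.snapshot("scene")[130:250,260:400,::-1],None,fx=4,fy=4)
cv2.imwrite("pics/f.png",a)
E
```

```text
t: 9.17
ee_pos: [571.0, 80.4, 94.4]
tcp_rot: [[-1.0, 0.003, 0.004], [0.003, 1.0, 0.001], [-0.004, 0.001, -1.0]]
contact_force: [3.1, -1.1, 8.8]
finger_gap: 58.1
grip_force: 8.0
t 9.1667 roll -0.2 then cm [-1.3  -0.04 -1.36] | shift before roll [-1.3  -0.03 -1.36] pos [571.   80.4  94.4] yaw 179.8 F [ 3.1  -1.05  8.8 ] gap 58.1 8.0
```

View pics/f.png

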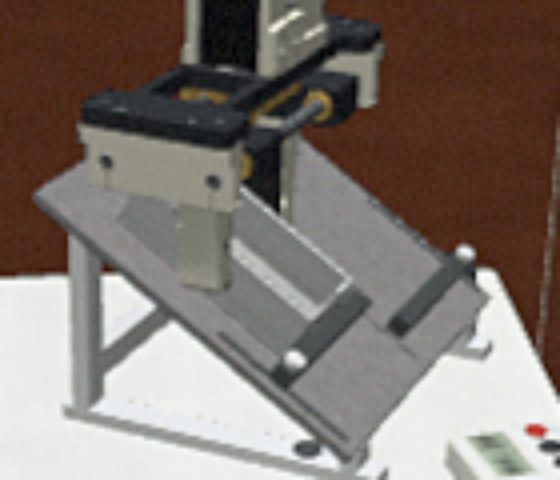

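The trough lies flat against the left cleat (contact line about (285,365)–(355,290)). Relieve, open gently, then lift.

```bash
python3 -m pendant '[{"grip":0.3,"x":0,"y":0,"z":-0.2,"roll":0},{"grip":0.3,"x":0,"y":0,"z":0,"roll":0},{"grip":0.7,"x":0,"y":0,"z":0,"roll":0},{"grip":0.75,"x":0,"y":0,"z":0,"roll":0},{"grip":0.8,"x":0,"y":0,"z":0,"roll":0},{"grip":0.85,"x":0,"y":0,"z":0,"roll":0},{"grip":0.9,"x":0,"y":0,"z":0,"roll":0},{"grip":0.9,"x":0,"y":0,"z":0,"roll":0},{"grip":0.9,"x":0,"y":0,"z":-1,"roll":0},{"grip":0.9,"x":0,"y":0,"z":-3,"roll":0},{"grip":0.9,"x":0,"y":0,"z":-4,"roll":0},{"grip":0.9,"x":0,"y":0,"z":-4,"roll":0},{"grip":1,"x":0,"y":0,"z":0,"roll":0}]'
python3 -c "
from h import *
to(388.4,256,110,-150.2)"
```

```text
t: 10.3
ee_pos: [573.4, 80.7, 224.4]
tcp_rot: [[-1.0, 0.003, 0.013], [0.003, 1.0, 0.003], [-0.013, 0.003, -1.0]]
contact_force: [1.7, 0.7, 1.3]
finger_gap: 82.3
grip_force: 0.0
t 10.3 roll -30.0 then cm [ 7.48 24.44 11.26] | shift before roll [18.69 17.44 11.26] pos [573.4  80.7 224.4] yaw 179.8 F [1.69 0.7  1.29] gap 82.3 0.0
```

```bash
python3 -m pendant '[{"grip":1,"x":0,"y":0,"z":0,"roll":-6},{"grip":1,"x":0,"y":0,"z":0,"roll":-6},{"grip":1,"x":0,"y":0,"z":0,"roll":-6},{"grip":1,"x":0,"y":0,"z":0,"roll":-6},{"grip":1,"x":0,"y":0,"z":0,"roll":-6},{"grip":1,"x":0.94,"y":3.06,"z":0,"roll":0},{"grip":1,"x":0.94,"y":3.06,"z":0,"roll":0},{"grip":1,"x":0.94,"y":3.06,"z":0,"roll":0},{"grip":1,"x":0.94,"y":3.06,"z":1,"roll":0},{"grip":1,"x":0.94,"y":3.06,"z":2,"roll":0},{"grip":1,"x":0.94,"y":3.06,"z":2,"roll":0},{"grip":1,"x":0.94,"y":3.06,"z":2,"roll":0},{"grip":1,"x":0.94,"y":3.06,"z":2,"roll":0},{"grip":1,"x":0,"y":0,"z":2,"roll":0},{"grip":1,"x":0,"y":0,"z":0,"roll":0},{"grip":1,"x":0,"y":0,"z":0,"roll":0}]'
python3 - <<'E'
from h import *
import cv2
to(388.4,256,10,-150.2)
a=cv2.resize(r.snapshot("scene")[130:330,240:440,::-1],None,fx=3,fy=3)
cv2.imwrite("pics/g.png",a)
E
```

```text
t: 11.63
ee_pos: [382.3, 255.0, 105.0]
tcp_rot: [[-0.867, -0.498, -0.001], [-0.498, 0.867, -0.001], [0.001, -0.001, -1.0]]
contact_force: [-1.0, 0.8, 0.9]
finger_gap: 87.9
grip_force: 0.0
t 11.6333 roll 0.0 then cm [-0.59 -0.21  9.5 ] | shift before roll [-0.59 -0.21  9.5 ] pos [382.3 255.  105. ] yaw -150.2 F [-1.02  0.77  0.87] gap 87.9 0.0
```

View pics/g.png

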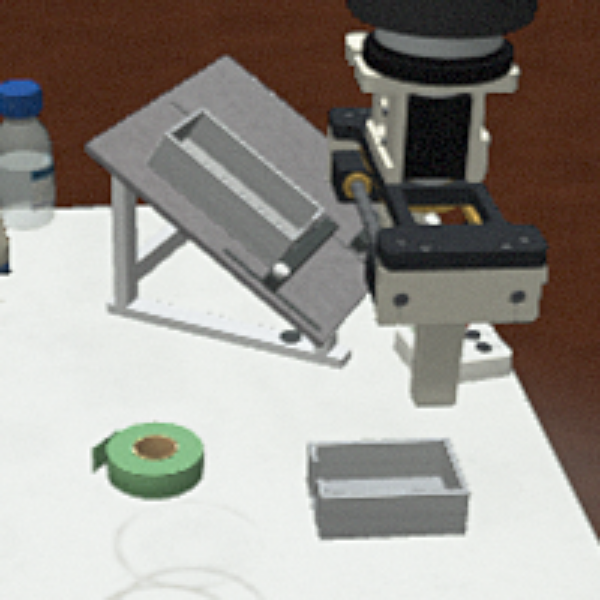

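The long trough sits flat at its cleat (foot line (265,275)–(330,215)). The short trough is at (388,485), with its notch at the left (far) end. Descend and grip it.

```bash
python3 -m pendant '[{"grip":1,"x":-0.6,"y":-0.2,"z":3,"roll":0},{"grip":1,"x":0,"y":0,"z":3,"roll":0},{"grip":1,"x":0,"y":0,"z":2.2,"roll":0},{"grip":1,"x":0,"y":0,"z":1.0,"roll":0},{"grip":1,"x":0,"y":0,"z":0,"roll":0},{"grip":0.3,"x":0,"y":0,"z":0,"roll":0},{"grip":0.3,"x":0,"y":0,"z":0,"roll":0},{"grip":0.3,"x":0,"y":0,"z":0,"roll":0},{"grip":0.3,"x":0,"y":0,"z":0,"roll":0},{"grip":0.3,"x":0,"y":0,"z":0,"roll":0},{"grip":0.3,"x":0,"y":0,"z":0,"roll":0},{"grip":0.3,"x":0,"y":0,"z":0,"roll":0},{"grip":0.3,"x":0,"y":0,"z":0,"roll":0}]' 15; python3 -m pendant '[{"grip":0.3,"x":0,"y":0,"z":-2,"roll":0},{"grip":0.3,"x":0,"y":0,"z":-4,"roll":0},{"grip":0.3,"x":0,"y":0,"z":-4,"roll":0},{"grip":0.3,"x":0,"y":0,"z":-4,"roll":0},{"grip":0.3,"x":0,"y":0,"z":-2,"roll":0},{"grip":0.3,"x":0,"y":0,"z":0,"roll":-7},{"grip":0.3,"x":0,"y":0,"z":0,"roll":-7},{"grip":0.3,"x":0,"y":0,"z":0,"roll":-7},{"grip":0.3,"x":0,"y":0,"z":0,"roll":-7},{"grip":0.3,"x":0,"y":0,"z":0,"roll":-7},{"grip":0.3,"x":0,"y":0,"z":0,"roll":-7},{"grip":0.3,"x":0,"y":0,"z":0,"roll":-7},{"grip":0.3,"x":0,"y":0,"z":0,"roll":-7},{"grip":0.3,"x":0,"y":0,"z":0,"roll":-7},{"grip":0.3,"x":0,"y":0,"z":0,"roll":-7},{"grip":0.3,"x":0,"y":0,"z":0,"roll":0}]'
python3 -c "
from h import *
to(553,-30,165,0)"
```

```text
t: 12.77
ee_pos: [389.1, 256.8, 13.6]
tcp_rot: [[-0.868, -0.497, 0.001], [-0.497, 0.868, 0.001], [-0.001, 0.0, -1.0]]
contact_force: [-0.5, -1.0, 8.2]
finger_gap: 58.1
grip_force: 15.0
t: 14.1
ee_pos: [388.5, 256.2, 172.7]
tcp_rot: [[0.175, -0.985, -0.0], [-0.985, -0.175, -0.0], [0.0, 0.0, -1.0]]
contact_force: [0.4, 0.7, -1.1]
finger_gap: 57.8
grip_force: 15.0
t 14.1 roll -79.9 then cm [16.45 28.62  0.77] | shift before roll [ 31.06 -11.18   0.77] pos [388.5 256.2 172.7] yaw -79.9 F [ 0.36  0.66 -1.14] gap 57.8 15.0
```

```bash
python3 -m pendant '[{"grip":0.3,"x":0,"y":0,"z":0,"roll":-7},{"grip":0.3,"x":0,"y":0,"z":0,"roll":-7},{"grip":0.3,"x":0,"y":0,"z":0,"roll":-7},{"grip":0.3,"x":0,"y":0,"z":0,"roll":-7},{"grip":0.3,"x":0,"y":0,"z":0,"roll":-7},{"grip":0.3,"x":0,"y":0,"z":0,"roll":-7},{"grip":0.3,"x":0,"y":0,"z":0,"roll":-7},{"grip":0.3,"x":0,"y":0,"z":0,"roll":-7},{"grip":0.3,"x":0,"y":0,"z":0,"roll":-7},{"grip":0.3,"x":0,"y":0,"z":0,"roll":-7},{"grip":0.3,"x":0,"y":0,"z":0,"roll":-7},{"grip":0.3,"x":0,"y":0,"z":0,"roll":-2.9}]'; python3 -m pendant '[{"grip":0.3,"x":1.81,"y":3.18,"z":0,"roll":0},{"grip":0.3,"x":1.81,"y":3.18,"z":0,"roll":0},{"grip":0.3,"x":1.81,"y":3.18,"z":0,"roll":0},{"grip":0.3,"x":1.81,"y":3.18,"z":0,"roll":0},{"grip":0.3,"x":1.81,"y":3.18,"z":0,"roll":0},{"grip":0.3,"x":1.81,"y":3.18,"z":0,"roll":0},{"grip":0.3,"x":1.81,"y":3.18,"z":0,"roll":0},{"grip":0.3,"x":1.81,"y":3.18,"z":0,"roll":0},{"grip":0.3,"x":1.81,"y":3.18,"z":0,"roll":0},{"grip":0.3,"x":0,"y":0,"z":0,"roll":0},{"grip":0.3,"x":0,"y":0,"z":0,"roll":0}]'
python3 -c "
from h import *
to(552,-30,120,0)"
```

```text
t: 15.1
ee_pos: [388.5, 256.2, 172.6]
tcp_rot: [[1.0, -0.004, -0.0], [-0.004, -1.0, -0.0], [-0.0, 0.0, -1.0]]
contact_force: [-0.2, -0.9, -1.5]
finger_gap: 57.6
grip_force: 15.0
t: 16.02
ee_pos: [550.1, -32.6, 172.0]
tcp_rot: [[1.0, -0.014, -0.001], [-0.014, -1.0, -0.0], [-0.001, 0.0, -1.0]]
contact_force: [-0.1, 0.1, -1.3]
finger_gap: 58.0
grip_force: 15.0
t 16.0167 roll -0.8 then cm [ 0.2  -0.26  5.2 ] | shift before roll [ 0.2  -0.27  5.2 ] pos [550.1 -32.6 172. ] yaw -0.8 F [-0.06  0.08 -1.31] gap 58.0 15.0
```

```bash
python3 -m pendant '[{"grip":0.3,"x":0.2,"y":-0.2,"z":2.6,"roll":-0.8},{"grip":0.3,"x":0,"y":0,"z":2.2,"roll":0},{"grip":0.3,"x":0,"y":0,"z":0.4,"roll":0},{"grip":0.3,"x":0,"y":0,"z":0.4,"roll":0},{"grip":0.3,"x":0,"y":0,"z":0.4,"roll":0},{"grip":0.3,"x":0,"y":0,"z":0.4,"roll":0},{"grip":0.3,"x":0,"y":0,"z":0.4,"roll":0},{"grip":0.3,"x":0,"y":0,"z":0.4,"roll":0},{"grip":0.3,"x":0,"y":0,"z":0.4,"roll":0},{"grip":0.3,"x":0,"y":0,"z":0.2,"roll":0},{"grip":0.3,"x":0,"y":0,"z":0,"roll":0},{"grip":0.3,"x":0,"y":0,"z":0,"roll":0}]' 8;  python3 -m pendant '[{"grip":0.3,"x":0,"y":0,"z":0.2,"roll":0},{"grip":0.3,"x":0,"y":0,"z":0.2,"roll":0},{"grip":0.3,"x":0,"y":0,"z":0,"roll":0},{"grip":0.3,"x":0,"y":0,"z":0,"roll":0}]'
```

```text
t: 17.02
ee_pos: [552.5, -28.7, 94.8]
tcp_rot: [[1.0, 0.008, 0.001], [0.008, -1.0, 0.0], [0.001, -0.0, -1.0]]
contact_force: [0.5, -0.1, -1.3]
finger_gap: 58.1
grip_force: 8.0
t: 17.35
ee_pos: [552.2, -28.7, 90.7]
tcp_rot: [[1.0, 0.008, 0.0], [0.008, -1.0, 0.0], [0.0, -0.0, -1.0]]
contact_force: [0.9, -0.9, -0.9]
finger_gap: 58.1
grip_force: 8.0
```

```bash
python3 -m pendant '[{"grip":0.3,"x":0,"y":0.15,"z":0.2,"roll":0.4},{"grip":0.3,"x":0,"y":0,"z":0.1,"roll":0},{"grip":0.3,"x":0,"y":0,"z":0,"roll":0},{"grip":0.3,"x":0,"y":0,"z":0,"roll":0}]';  python3 -m pendant '[{"grip":0.3,"x":0,"y":0,"z":0.2,"roll":0},{"grip":0.3,"x":0,"y":0,"z":0.1,"roll":0},{"grip":0.3,"x":0,"y":0,"z":0,"roll":0},{"grip":0.3,"x":0,"y":0,"z":0,"roll":0}]'
```

```text
t: 17.68
ee_pos: [552.1, -30.4, 87.9]
tcp_rot: [[1.0, 0.001, 0.0], [0.001, -1.0, -0.0], [0.0, 0.0, -1.0]]
contact_force: [-0.8, -0.4, 1.9]
finger_gap: 57.8
grip_force: 8.0
t: 18.02
ee_pos: [552.5, -30.4, 85.7]
tcp_rot: [[1.0, 0.002, 0.001], [0.002, -1.0, -0.0], [0.001, 0.0, -1.0]]
contact_force: [-2.3, -0.0, 7.5]
finger_gap: 57.8
grip_force: 8.0
```

```bash
python3 -m pendant '[{"grip":0.3,"x":0,"y":0,"z":-0.1,"roll":0},{"grip":0.3,"x":-0.34,"y":0,"z":0.21,"roll":0},{"grip":0.3,"x":-0.34,"y":0,"z":0.21,"roll":0},{"grip":0.3,"x":-0.34,"y":0,"z":0.21,"roll":0},{"grip":0.3,"x":0,"y":0,"z":0,"roll":0},{"grip":0.3,"x":0,"y":0,"z":0,"roll":0}]';  python3 -m pendant '[{"grip":0.3,"x":-0.17,"y":0,"z":0.1,"roll":0},{"grip":0.3,"x":0,"y":0,"z":0,"roll":0},{"grip":0.3,"x":0,"y":0,"z":0,"roll":0}]'; python3 -m pendant '[{"grip":0.3,"x":-0.17,"y":0,"z":0.1,"roll":0},{"grip":0.3,"x":0,"y":0,"z":0,"roll":0},{"grip":0.3,"x":0,"y":0,"z":0,"roll":0}]'
```

```text
t: 18.52
ee_pos: [541.3, -30.4, 79.1]
tcp_rot: [[1.0, 0.001, -0.001], [0.001, -1.0, -0.0], [-0.001, 0.0, -1.0]]
contact_force: [0.1, -0.1, -2.2]
finger_gap: 58.0
grip_force: 8.0
t: 18.77
ee_pos: [540.1, -30.3, 78.4]
tcp_rot: [[1.0, 0.001, -0.0], [0.001, -1.0, -0.0], [-0.0, 0.0, -1.0]]
contact_force: [0.2, -0.2, -1.5]
finger_gap: 57.9
grip_force: 8.0
t: 19.02
ee_pos: [539.2, -30.1, 77.8]
tcp_rot: [[1.0, 0.001, 0.002], [0.001, -1.0, 0.0], [0.002, -0.0, -1.0]]
contact_force: [3.5, 0.5, -0.6]
finger_gap: 57.6
grip_force: 8.0
```

Fx has risen, so the trough is touching the cleat. Press in a little and look.

```bash
python3 -m pendant '[{"grip":0.3,"x":-0.1,"y":0,"z":0.15,"roll":0},{"grip":0.3,"x":0,"y":0,"z":0.15,"roll":0},{"grip":0.3,"x":0,"y":0,"z":0.1,"roll":0},{"grip":0.3,"x":0,"y":0,"z":0,"roll":0},{"grip":0.3,"x":0,"y":0,"z":0,"roll":0}]'
python3 - <<'E'
from h import *
import cv2
a=cv2.resize(r.snapshot("scene")[130:250,270:400,::-1],None,fx=4,fy=4)
b=cv2.resize(r.snapshot("top")[150:260,355:480,::-1],None,fx=3,fy=3)
b=cv2.copyMakeBorder(b,0,480-b.shape[0],0,0,cv2.BORDER_CONSTANT)
cv2.imwrite("pics/i.png",np.hstack([a,b])[:,:800])
E
```

```text
t: 19.43
ee_pos: [539.3, -30.1, 75.1]
tcp_rot: [[1.0, 0.002, 0.004], [0.002, -1.0, 0.0], [0.004, -0.0, -1.0]]
contact_force: [1.0, 0.1, 8.8]
finger_gap: 57.9
grip_force: 8.0
```

View pics/i.png

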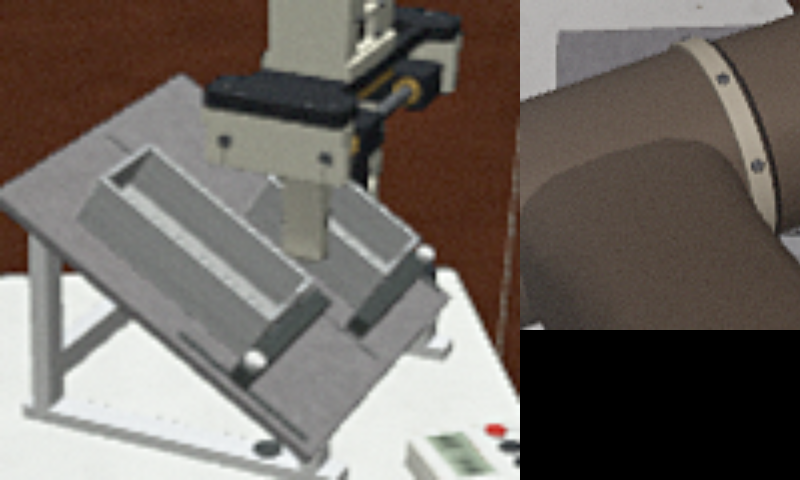

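The short trough is flat with its foot at the right cleat ((355,325)–(420,250)). Release and lift clear.

```bash
python3 -m pendant '[{"grip":0.3,"x":0,"y":0,"z":-0.2,"roll":0},{"grip":0.3,"x":0,"y":0,"z":0,"roll":0},{"grip":0.7,"x":0,"y":0,"z":0,"roll":0},{"grip":0.75,"x":0,"y":0,"z":0,"roll":0},{"grip":0.8,"x":0,"y":0,"z":0,"roll":0},{"grip":0.85,"x":0,"y":0,"z":0,"roll":0},{"grip":0.9,"x":0,"y":0,"z":0,"roll":0},{"grip":0.9,"x":0,"y":0,"z":0,"roll":0},{"grip":0.9,"x":0,"y":0,"z":-1,"roll":0},{"grip":0.9,"x":0,"y":0,"z":-3,"roll":0},{"grip":0.9,"x":0,"y":0,"z":-4,"roll":0},{"grip":0.9,"x":0,"y":0,"z":-4,"roll":0},{"grip":0.9,"x":0,"y":0,"z":-4,"roll":0},{"grip":0.9,"x":0,"y":0,"z":0,"roll":0},{"grip":0.9,"x":0,"y":0,"z":0,"roll":0}]'
python3 - <<'E'
from h import *
import cv2
a=cv2.resize(r.snapshot("scene")[110:310,200:440,::-1],None,fx=3,fy=3)
cv2.imwrite("pics/j.png",a)
E
```

```text
t: 20.78
ee_pos: [538.7, -30.0, 239.2]
tcp_rot: [[1.0, 0.001, 0.006], [0.001, -1.0, 0.002], [0.006, -0.002, -1.0]]
contact_force: [-0.5, -0.8, -0.6]
finger_gap: 78.8
grip_force: 0.0
```

View pics/j.png

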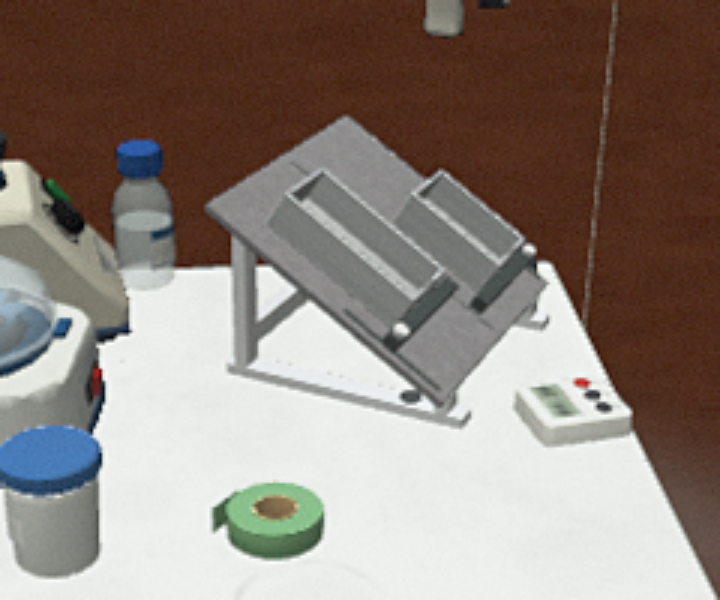

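Both troughs lie flat with their feet against the cleats (left foot (385,340)–(445,275), right (475,305)–(525,240)). The tape, cup and timer haven't moved. Hand in.

```bash
python3 -c "
from station import r
print(r.close_job())"
```

```text
the job is handed in; nothing more can be done
None
```

The job is handed in at about 21 s: in the last picture both troughs lie mouth up and flat, notched ends against their cleats, longer on the left and shorter on the right, and the other things were left alone; the verdict itself was not reported.

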